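# Clear the clam shells off the board into its catch tray and shut the tray

## Robot

A 6-joint arm with a two-finger parallel gripper is mounted at the origin on a cart in front of the work surface, level with it; the furniture and walls round the work are solid. World frame = base frame: x ahead of the robot, y to its left, z up, the work surface at z = 0. Lengths are in m, angles in rad, forces in N, time in s.
With the tool pointing down it reaches from about 0.275 to 0.875 m from the base axis. Payload 12.5 kg.
Tool frame: the origin (TCP) lies between the finger pads; the fingertips stand 22 mm ahead of it and the grasp point (between the pads) lies 3 mm ahead of it; z points along the fingers, y is the line along which they close (so a half turn about z gives the same grasp; the last joint's range is limited). The gripper opens to 85 mm and grips with 20 to 120 N. Pads are 22 mm wide; open, the fingers measure 114 mm over their backs; the gripper's body (76 mm by 85 mm) begins 54 mm behind the grasp point. The pads swing forward as they close: fully open they stand 13 mm farther back than shut.
Start: joints at [1.203, 0.351, 1.652, -0, 1.139, -0.085], TCP at [0.153, 0.528, 0.253] pointing down, gripper open.
Joint ranges: [-2.75, 2.75], [-0.79, 2.1], [0.01, 2.65], [-1.57, 4.71], [0.07, 3.14], [-2.87, 2.87]. Speed limits (rad/s): [2.22, 2.22, 2.79, 3.14, 3.14, 3.14].

## Interface

Orientations are given as a unit quaternion [w, x, y, z].
In Python, from rig import * gives the robot as it stands.
- The arm moves only by the tool jog_arm, never from a script. Its argument "plan" is a list of rows, each an object with "offset": the shift along the world's x, y, z each as a share of 0.3 m, from -1 to 1, a list of three; "turn": the turn, a rotation vector about the world's x, y, z each as a share of pi rad, from -1 to 1, a list of three; "jaw": the closure, from -1 (fully open) to 1 (shut). A call has 1 to 10 rows; each row shifts and turns the commanded pose from where the row before left it; what a row does not reach is not made up. A row lasts 1/12 s, in which the tool goes at most 41.7 mm and 7.16 degrees, less where a joint would pass 70% of its speed; a pose out of reach is approached as far as the arm can. A call with a number of a shift or a turn outside -1 to 1 is refused whole. A call with a gripper value outside its range is refused whole. The fingers move at their own pace and stop on an object; "newtons" is the grip in N (left out, the last holds). Time passes only in rows, so rows that do not move let the fingers close. It gives the time, the measured TCP pose, the force, the opening and the grip force at its end, in the units of the state.
- observe(): the state, without advancing time (a new reading comes with each control period).
- camera(name): name is "scene" or "top" or "wrist"; returns a dict with "img" (400x640x3 uint8, red, green, blue), "fx", "fy", "cx", "cy" (pixels), "view" (4x4, takes a point from world to camera coordinates); the wrist camera has in their place "tool_from_camera" (4x4, takes a point from camera to tool coordinates, whose origin is the TCP and whose axes are the flange's). Camera axes: x right, y up, looking along -z (the intrinsics and any distortion apply to the point x, -y, -z); pixel columns grow to the right and rows downward; lengths in m; the calibration is good to about 2 mm. A picture is of the moment at which its call begins: read the wrist's pose just before it. There is no depth.
- hand_in(): hands the job in; it is judged then, once.
The state is a dict: "t": time; "joint_positions": joint angles; "joint_vel": joint speeds; "tau": joint torques, N m; "eef_pos": TCP position; "tool_rot": TCP orientation; "ft_force": force on the tool from outside, world axes, zero at the start; "ft_torque": the same for the moment, N m; "opening": opening from 0.0 (shut) to 1.0 (fully open); "grip_force": force on a finger pad.
Only numpy, scipy, OpenCV 4.12 (cv2) and the standard library are available. Lean on these libraries where they do the work, as an engineer would, in place of code of your own. Each camera call takes 0.05 s, during which the arm holds its last target. There are 200 camera calls.

## Task

Clear the raised chopping board: with your fingertips sweep the three empty clam shells over the board's edge into the catch tray that is pulled out beside it, and then push the tray fully home under the board. Only push - do not pick anything up - and leave the filled sauce cup and the thermometer where they are on the board, and everything else where it stands.

Things in the scene. Friction and masses are not known exactly. Their poses are not given: they have to be found in the camera images.
- board: Raised wooden chopping board, fixed. Origin on the worktop under its centre. 250 mm along its own x (which points roughly to the robot), 310 mm along its own y (roughly to the robot's right); flat top without rim at 78 mm, underside at 60 mm above the worktop. Side cheeks and a back close it below but at its -y side (the left as the robot sees it), where the tray slides out.
- board_edge (a point): Middle of the board's top edge at its tray side (board frame 0, -0.155, 0.078), axes as the board's. Sweeping over this edge, within 95 mm to either side of this point along the board's x, drops a shell into the open tray. (Mind the room: a fixed steel post 33 mm thick and 0.78 m high stands on the worktop 0.27 m ahead and 0.34 m to the right of the robot base, well clear of the board.)
- tray (a joint): Slide of the steel catch tray under the board, in m: 0 = fully home (front panel flush with the board's edge), about 0.12 to 0.145 = pulled out towards the board's -y. Home is a hard stop. It slides with about 2.5 N of friction, a little more when moved fast, and stays where it is left.
- tray_floor (a point): Centre of the tray's inner floor; moves with the tray, axes as the board's. The tray is 216 mm (x) by 290 mm (y) outside with 3 mm walls, its floor 11 mm and its rim 56 mm above the worktop; it is open at the top. When it is pulled out, only the part beyond the board's edge is uncovered.
- tray_front (a point): Centre of the outer face of the tray's flat front panel (224 mm wide, 6 mm thick, from 8 to 56 mm above the worktop); moves with the tray, axes as the board's: the face looks to -y. Pushing here towards +y of the board slides the tray home.
- shell_0: Empty clam half-shell, a pale dome lying hollow side down on the board, nearly round, 45 to 52 mm across and 17 mm high, 14 to 28 g; origin at the centre of its underside. Rigid; it slides on the board and does not roll.
- shell_1: Empty clam half-shell, a pale dome lying hollow side down on the board, nearly round, 45 to 52 mm across and 17 mm high, 14 to 28 g; origin at the centre of its underside. Rigid; it slides on the board and does not roll.
- shell_2: Empty clam half-shell, a pale dome lying hollow side down on the board, nearly round, 45 to 52 mm across and 17 mm high, 14 to 28 g; origin at the centre of its underside. Rigid; it slides on the board and does not roll.
- sauce_cup: Small round steel sauce cup filled with red sauce, 65 mm across the rim (52 mm at the foot), 42 mm high, loose on the board among the shells; origin at the centre of its underside. Stays where it is.
- thermometer: Folded probe thermometer lying flat on the board along its closed back edge, 152 mm long along its own x, 36 mm wide, 17 mm high, loose; origin at the centre of its underside. Stays where it is.
- spice_tin_a: Spice shaker, upright cylinder 55 mm across, 94 mm high, on the worktop at the back, right of the board, the one nearest the board; origin at the centre of its underside. Bystander.
- timer: Round twist timer, 66 mm across, 42 mm high, on the worktop at the back left, past the tray; origin at the centre of its underside. Bystander.

How it is judged:
On the way, in this order (a step that is already met when the one before it is completed fails the run):
1. all three shells lie in the tray, which is still out (x of shell_0 in the frame of tray_floor between -0.108 and 0.108 m and y of shell_0 in the frame of tray_floor between -0.145 and 0.145 m and z of shell_0 in the frame of tray_floor between -0.006 and 0.046 m and x of shell_1 in the frame of tray_floor between -0.108 and 0.108 m and y of shell_1 in the frame of tray_floor between -0.145 and 0.145 m and z of shell_1 in the frame of tray_floor between -0.006 and 0.046 m and x of shell_2 in the frame of tray_floor between -0.108 and 0.108 m and y of shell_2 in the frame of tray_floor between -0.145 and 0.145 m and z of shell_2 in the frame of tray_floor between -0.006 and 0.046 m and value of joint tray above 0.02 m), for 0.2 s.
2. the tray is pushed home (value of joint tray below 0.005 m), for 0.2 s.
At the end, for the whole second after the job is handed in: All three shells lie at rest inside the tray, below its rim; the tray is home to within 5 mm; the sauce cup stands upright within 15 mm of where it was (x of shell_0 in the frame of tray_floor between -0.108 and 0.108 m and y of shell_0 in the frame of tray_floor between -0.145 and 0.145 m and z of shell_0 in the frame of tray_floor between -0.006 and 0.046 m and x of shell_1 in the frame of tray_floor between -0.108 and 0.108 m and y of shell_1 in the frame of tray_floor between -0.145 and 0.145 m and z of shell_1 in the frame of tray_floor between -0.006 and 0.046 m and x of shell_2 in the frame of tray_floor between -0.108 and 0.108 m and y of shell_2 in the frame of tray_floor between -0.145 and 0.145 m and z of shell_2 in the frame of tray_floor between -0.006 and 0.046 m and value of joint tray below 0.005 m and linear speed of each of shell_0, shell_1, shell_2 below 0.03 m/s and distance of sauce_cup from where it was at the start of the episode below 0.015 m and angle between sauce_cup's own z axis and vertical below 0.15 rad); the robot touches nothing.
It fails at once if a shell is lifted (more than 18 mm above the board's top) (height (world z) of any of shell_0, shell_1, shell_2 above 0.096 m).
It fails at once if the sauce cup is lifted, tipped or shifted by more than 15 mm (distance of sauce_cup from where it was at the start of the episode above 0.015 m or angle between sauce_cup's own z axis and vertical above 0.3 rad).
It fails at once if the thermometer, the spice shaker or the timer is moved by more than 20 mm (distance of any of thermometer, spice_tin_a, timer from where it was at the start of the episode above 0.02 m).
It also fails if it takes over 72 s, if anything falls off the work surface, if the arm or the gripper's body presses on something with over 40 N, if the wrist force passes 120 N, or if a joint passes its speed limit or range.

## Working session

There is one attempt and no reset: what is moved stays moved. The work goes in short steps, Python scripts to look and compute and a tool call to move; the robot and the scene stay as the last step left them, time stands still between calls to the robot, and variables do not carry over. Pictures are saved under pics/ and viewed, at most 10 in all, crops included, and the job is handed in when it is done.

Besides the shell and the picture viewer there is one more tool, called by a JSON object that holds its "name" and its "arguments", one argument or row to a line. jog_arm: Moves the arm, as the interface text tells. Its arguments: {"type":"object","properties":{"plan":{"type":"array"},"newtons":{"type":"number"}},"required":["plan"]}

```bash
mkdir -p pics; ls; python3 - <<'E'
from rig import *
import cv2,pickle
s=observe();print(s['t'],s['eef_pos'],s['tool_rot'])
d={n:camera(n) for n in("top","scene")}
pickle.dump(d,open('c0.pkl','wb'))
for n in d:
    cv2.imwrite(f'pics/{n}0.png',d[n]['img'][:,:,::-1]); print(n,d[n]['fx'],d[n]['cx'],d[n]['cy'],d[n]['view'],[k for k in d[n]])
E
```

```text
pics
0.0 [0.15334143 0.52787895 0.25274462] [-1.23917567e-04  1.40908363e-01  9.90022467e-01 -5.75998009e-04]
top 511.46120165019937 320.99505152576205 204.32974847909625 [[ 7.07570718e-04 -9.99933740e-01 -1.14897519e-02  5.52417325e-02]
 [ 9.87540921e-01 -1.10932865e-03  1.57358506e-01 -5.86047311e-01]
 [-1.57360825e-01 -1.14579424e-02  9.87474702e-01 -1.28185807e+00]
 [ 0.00000000e+00  0.00000000e+00  0.00000000e+00  1.00000000e+00]] ['img', 'fx', 'fy', 'cx', 'cy', 'view']
scene 471.69486010846947 313.17417184858044 199.0589729393843 [[ 0.55510042 -0.83144524  0.02371375 -0.26478976]
 [ 0.47209304  0.33840145  0.81401021 -0.36624051]
 [-0.68482968 -0.44066231  0.5803663  -0.88667654]
 [ 0.          0.          0.          1.        ]] ['img', 'fx', 'fy', 'cx', 'cy', 'view']
```

View pics/top0.png

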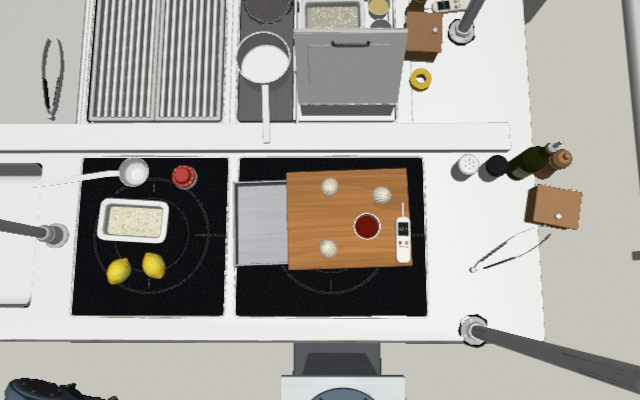

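View pics/scene0.png

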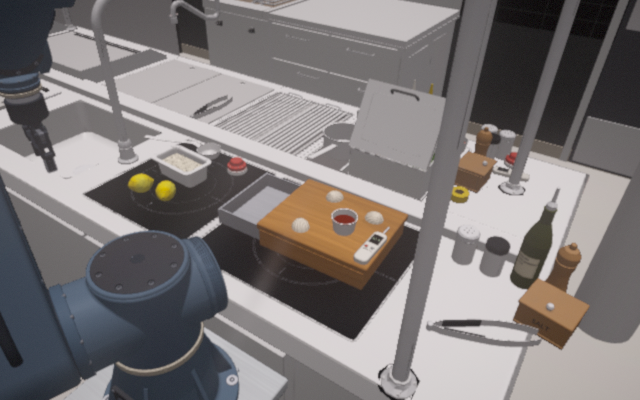

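Top view: the board spans about (287,172)–(412,268). Shells are at (330,186), (382,195) and (328,249), the cup at (367,226), the thermometer at (403,235), and the tray front at u≈236. In the scene view the tray is open and empty.

```bash
cat > h.py <<'E'
import numpy as np,cv2
def ray(c,uv,z):
    V=c['view'];R=V[:3,:3];o=-R.T@V[:3,3]
    d=R.T@np.array([(uv[0]-c['cx'])/c['fx'],-(uv[1]-c['cy'])/c['fy'],-1.])
    return o+d*(z-o[2])/d[2]
def proj(c,p):
    q=c['view'][:3,:3]@np.asarray(p)+c['view'][:3,3]
    return np.array([c['cx']+c['fx']*q[0]/-q[2],c['cy']-c['fy']*q[1]/-q[2]])
def blobs(m,amin):
    n,l,st,ce=cv2.connectedComponentsWithStats(m.astype(np.uint8))
    return [(ce[i].round(1),st[i]) for i in range(1,n) if st[i][4]>=amin],l
E
cat > m.py <<'E'
from h import *
import pickle,sys
c=pickle.load(open('c0.pkl','rb'))
for n in('top','scene'):
    k=c[n];im=k['img'];hsv=cv2.cvtColor(im,cv2.COLOR_RGB2HSV);H,S,Vv=[hsv[...,i].astype(int) for i in range(3)]
    wood=(H>5)&(H<22)&(S>110)&(Vv>90)
    l=blobs(wood,2000)[0]; print(n,'wood',l)
    x,y,w,h=l[0][1][:4]
    roi=np.zeros(wood.shape,bool);roi[y:y+h,x:x+w]=1
    for ce,st in blobs(roi&(S<90)&(Vv>130),60)[0]: print(' pale',ce,st,ray(k,ce,.086).round(4))
    for ce,st in blobs(roi&((H<5)|(H>172))&(S>130),60)[0]: print(' red',ce,st,ray(k,ce,.078+.036).round(4))
    if n=='top':
        for q in [(287,172),(407,168),(412,265),(289,270)]: print('corner',q,ray(k,q,.078).round(4))
        cnt=max(cv2.findContours(wood.astype(np.uint8),0,1)[0],key=cv2.contourArea)
        hull=cv2.convexHull(cnt); print('rect',cv2.approxPolyDP(hull,3,True)[:,0].tolist(), [ray(k,q,.078).round(4).tolist() for q in cv2.approxPolyDP(hull,3,True)[:,0]])
        for q in [(235,183),(236,266)]: print('tray',ray(k,q,.056).round(4))
im=c['top']['img'][150:280,225:425];cv2.imwrite('pics/crop0.png',cv2.resize(im,(800,520),interpolation=2)[:,:,::-1])
E
python3 m.py
```

```text
top wood [(array([343.1, 217.9]), array([ 286,  168,  127,  102, 9739], dtype=int32))]
 pale [329.3 186.5] [321 178  18  18 259] [0.6255 0.0337 0.086 ]
 pale [286.4 230.6] [286 185   3  79 123] [0.5134 0.1412 0.086 ]
 pale [381.3 194.8] [372 187  20  17 267] [ 0.604  -0.0975  0.086 ]
 pale [402.8 240.5] [395 202  16  61 557] [ 0.4885 -0.1489  0.086 ]
 pale [366.8 226.3] [353 213  28  27 140] [ 0.524  -0.0599  0.086 ]
 pale [327.7 248.1] [319 239  19  19 277] [0.4696 0.0379 0.086 ]
 red [366.1 226.5] [356 216  22  22 327] [ 0.5203 -0.056   0.114 ]
corner (287, 172) [0.6651 0.142  0.078 ]
corner (407, 168) [ 0.675  -0.1653  0.078 ]
corner (412, 265) [ 0.4282 -0.1714  0.078 ]
corner (289, 270) [0.4158 0.1342 0.078 ]
rect [[406, 169], [411, 265], [288, 269], [286, 173]] [[0.6724, -0.1627, 0.078], [0.4282, -0.1689, 0.078], [0.4183, 0.1367, 0.078], [0.6625, 0.1445, 0.078]]
tray [0.641  0.2788 0.056 ]
tray [0.4265 0.2704 0.056 ]
scene wood [(array([327. , 228.5]), array([ 258,  180,  149,  101, 6861], dtype=int32))]
 pale [297.8 181.8] [288 180  19   7  61] [0.622  0.1514 0.086 ]
 pale [371.3 192.5] [ 316  180   91   34 1300] [ 0.6964 -0.043   0.086 ]
 pale [269.1 200.4] [258 186  33  36 608] [0.5042 0.1615 0.086 ]
 pale [334.3 196.1] [326 190  18  13 176] [0.6224 0.0308 0.086 ]
 pale [342.8 214.8] [331 208  27  17 202] [ 0.5641 -0.0308  0.086 ]
 pale [374.  217.4] [365 211  19  14 202] [ 0.6011 -0.1014  0.086 ]
 pale [300.2 225.1] [292 218  18  15 215] [0.4662 0.034  0.086 ]
 pale [370.2 247. ] [353 227  37  35 503] [ 0.4942 -0.1475  0.086 ]
 pale [403.4 276.2] [398 269   9  12  60] [ 0.4507 -0.253   0.086 ]
 red [344.2 218.5] [335 215  19   8 102] [ 0.5207 -0.0586  0.114 ]
```

View pics/crop0.png

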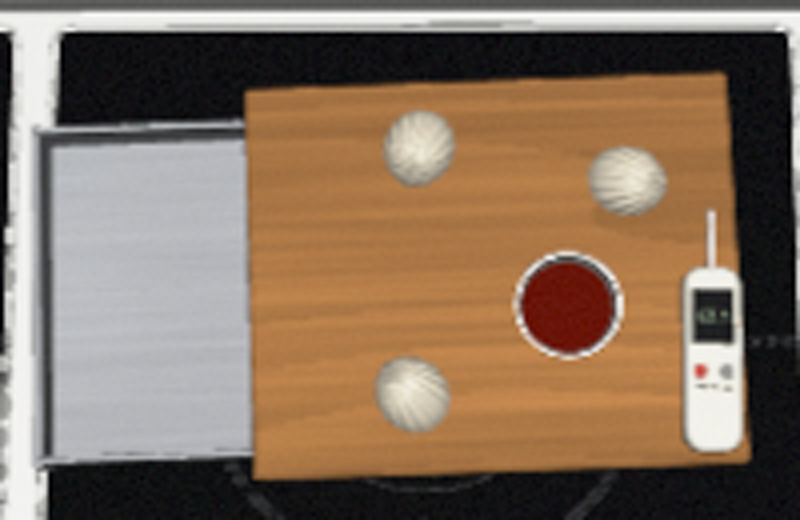

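The two views agree to about 3 mm: shells A(0.624,0.033), B(0.603,-0.099), C(0.468,0.036), cup (0.520,-0.057). The tray-edge middle is at (0.540,0.139) and the board is yawed 1.8°. I'll part-open the fingers to cradle each shell while pushing, and start by moving behind A.

{"name": "jog_arm", "arguments": {
  "plan": [
    {"offset": [0.079, -0.089, 0], "turn": [0, 0, -0.02], "jaw": 0.3},
    {"offset": [0.079, -0.089, 0], "turn": [0, 0, -0.02], "jaw": 0.3},
    {"offset": [0.079, -0.089, 0], "turn": [0, 0, -0.02], "jaw": 0.3},
    {"offset": [0.079, -0.089, 0], "turn": [0, 0, -0.02], "jaw": 0.3},
    {"offset": [0.079, -0.089, 0], "turn": [0, 0, -0.02], "jaw": 0.3},
    {"offset": [0.079, -0.089, 0], "turn": [0, 0, -0.02], "jaw": 0.3},
    {"offset": [0.079, -0.089, 0], "turn": [0, 0, -0.02], "jaw": 0.3},
    {"offset": [0.079, -0.089, 0], "turn": [0, 0, -0.02], "jaw": 0.3},
    {"offset": [0.079, -0.089, 0], "turn": [0, 0, -0.02], "jaw": 0.3},
    {"offset": [0.079, -0.089, 0], "turn": [0, 0, -0.02], "jaw": 0.3}
  ]
}}

```text
t: 0.93
eef_pos: [0.3912, 0.2596, 0.2532]
tool_rot: [-0.0, 0.441, 0.897, -0.0]
ft_force: [1.1, 1.4, -0.6]
opening: 0.347
grip_force: 0.0
```

{"name": "jog_arm", "arguments": {
  "plan": [
    {"offset": [0.079, -0.089, 0], "turn": [0, 0, -0.02], "jaw": 0.3},
    {"offset": [0.079, -0.089, 0], "turn": [0, 0, -0.02], "jaw": 0.3},
    {"offset": [0.079, -0.089, 0], "turn": [0, 0, -0.02], "jaw": 0.3},
    {"offset": [0.079, -0.089, 0], "turn": [0, 0, -0.02], "jaw": 0.3},
    {"offset": [0.079, -0.089, 0], "turn": [0, 0, -0.02], "jaw": 0.3},
    {"offset": [0.079, -0.089, 0], "turn": [0, 0, -0.02], "jaw": 0.3},
    {"offset": [0.079, -0.089, 0], "turn": [0, 0, -0.02], "jaw": 0.3},
    {"offset": [0.079, -0.089, 0], "turn": [0, 0, -0.02], "jaw": 0.3},
    {"offset": [0.079, -0.089, 0], "turn": [0, 0, -0.02], "jaw": 0.3},
    {"offset": [0.079, -0.089, 0], "turn": [0, 0, -0.02], "jaw": 0.3}
  ]
}}

```text
t: 1.77
eef_pos: [0.6282, -0.0074, 0.2529]
tool_rot: [-0.0, 0.697, 0.717, -0.0]
ft_force: [0.0, 0.1, 0.5]
opening: 0.352
grip_force: 0.0
```

{"name": "jog_arm", "arguments": {
  "plan": [
    {"offset": [0, 0, -0.1], "turn": [0, 0, 0], "jaw": 0.3},
    {"offset": [0, 0, -0.1], "turn": [0, 0, 0], "jaw": 0.3},
    {"offset": [0, 0, -0.1], "turn": [0, 0, 0], "jaw": 0.3},
    {"offset": [0, 0, -0.1], "turn": [0, 0, 0], "jaw": 0.3},
    {"offset": [0, 0, -0.05], "turn": [0, 0, 0], "jaw": 0.3},
    {"offset": [0, 0, -0.03], "turn": [0, 0, 0], "jaw": 0.3},
    {"offset": [0, 0, -0.01], "turn": [0, 0, 0], "jaw": 0.3},
    {"offset": [0, 0, 0], "turn": [0, 0, 0], "jaw": 0.3}
  ]
}}

```text
t: 2.43
eef_pos: [0.6275, -0.0059, 0.1062]
tool_rot: [-0.0, 0.696, 0.718, -0.0]
ft_force: [-0.0, 0.2, 0.7]
opening: 0.351
grip_force: 0.0
```

```bash
python3 - <<'E'
from rig import *
import cv2,pickle
d={n:camera(n) for n in("top","scene","wrist")};pickle.dump(d,open('c1.pkl','wb'))
s=d['scene']['img'][150:270,230:430]
a=cv2.resize(s,(800,480),interpolation=2)
cv2.imwrite('pics/p1.png',a[:,:,::-1])
E
```

```text
(no output)
```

View pics/p1.png

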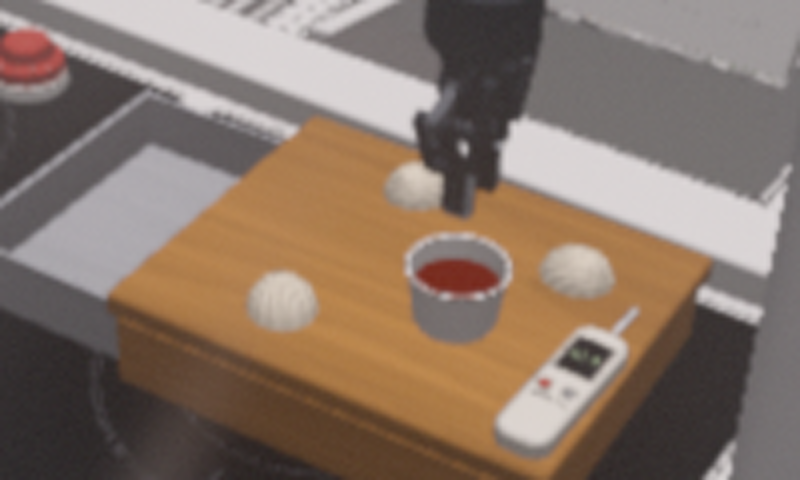

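The crop shows the fingers just behind shell A, with tips at crop (460,212) and clear of the cup. Next I'll feel for the board.

{"name": "jog_arm", "arguments": {
  "plan": [
    {"offset": [0, 0, -0.005], "turn": [0, 0, 0], "jaw": 0.3},
    {"offset": [0, 0, -0.005], "turn": [0, 0, 0], "jaw": 0.3},
    {"offset": [0, 0, 0], "turn": [0, 0, 0], "jaw": 0.3}
  ]
}}

```text
t: 2.83
eef_pos: [0.6275, -0.0059, 0.1035]
tool_rot: [0.0, 0.696, 0.718, 0.0]
ft_force: [-0.3, 0.6, 0.3]
opening: 0.348
grip_force: 0.0
```

{"name": "jog_arm", "arguments": {
  "plan": [
    {"offset": [0, 0, -0.005], "turn": [0, 0, 0], "jaw": 0.3},
    {"offset": [0, 0, -0.003], "turn": [0, 0, 0], "jaw": 0.3},
    {"offset": [0, 0, 0], "turn": [0, 0, 0], "jaw": 0.3}
  ]
}}

```text
t: 3.08
eef_pos: [0.6273, -0.0058, 0.1007]
tool_rot: [-0.0, 0.696, 0.718, -0.0]
ft_force: [-0.9, -0.4, 0.3]
opening: 0.348
grip_force: 0.0
```

{"name": "jog_arm", "arguments": {
  "plan": [
    {"offset": [-0.004, 0.02, 0], "turn": [0, 0, 0], "jaw": 0.3},
    {"offset": [-0.008, 0.035, 0], "turn": [0, 0, 0], "jaw": 0.3},
    {"offset": [-0.013, 0.05, 0], "turn": [0, 0, 0], "jaw": 0.3},
    {"offset": [-0.013, 0.05, 0], "turn": [0, 0, 0], "jaw": 0.3},
    {"offset": [-0.013, 0.05, 0], "turn": [0, 0, 0], "jaw": 0.3}
  ]
}}

```text
t: 3.5
eef_pos: [0.6115, 0.0577, 0.1009]
tool_rot: [-0.0, 0.696, 0.718, -0.0]
ft_force: [-0.7, 0.3, 0.4]
opening: 0.353
grip_force: 0.1
```

```bash
python3 - <<'E'
from rig import *
import cv2
s=camera('scene')['img'][150:270,230:430]
a=cv2.resize(s,(400,240),interpolation=2)
b=cv2.resize(camera('top')['img'][150:280,225:425],(400,260),interpolation=2)
cv2.imwrite('pics/p2.png',np.vstack([a,b])[:,:,::-1]) if 'np' in globals() else cv2.imwrite('pics/p2.png',cv2.vconcat([a,b])[:,:,::-1])
E
```

```text
(no output)
```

View pics/p2.png

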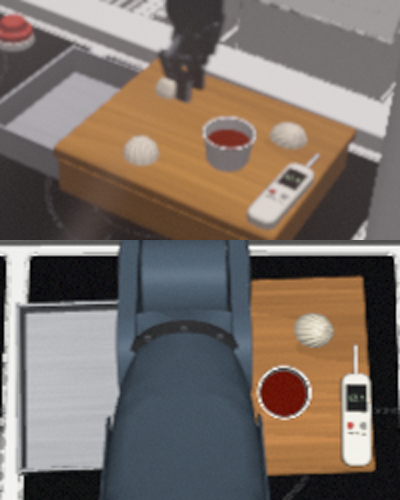

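Shell A is moving ahead of the fingers, at about (165,88) in the upper half, and everything else is unmoved. I'll carry on over the edge.

{"name": "jog_arm", "arguments": {
  "plan": [
    {"offset": [-0.013, 0.05, 0], "turn": [0, 0, 0], "jaw": 0.3},
    {"offset": [-0.013, 0.05, 0], "turn": [0, 0, 0], "jaw": 0.3},
    {"offset": [-0.013, 0.05, 0], "turn": [0, 0, 0], "jaw": 0.3},
    {"offset": [-0.013, 0.05, 0], "turn": [0, 0, 0], "jaw": 0.3},
    {"offset": [-0.013, 0.05, 0], "turn": [0, 0, 0], "jaw": 0.3},
    {"offset": [-0.013, 0.05, 0], "turn": [0, 0, 0], "jaw": 0.3},
    {"offset": [0, 0.03, 0], "turn": [0, 0, 0], "jaw": 0.3},
    {"offset": [0, 0, 0], "turn": [0, 0, 0], "jaw": 0.3},
    {"offset": [0, 0, 0.1], "turn": [0, 0, 0], "jaw": 0.3},
    {"offset": [0, 0, 0.1], "turn": [0, 0, 0], "jaw": 0.3}
  ]
}}

```text
t: 4.43
eef_pos: [0.5879, 0.1544, 0.1602]
tool_rot: [-0.001, 0.696, 0.718, -0.002]
ft_force: [1.4, 0.4, 0.4]
opening: 0.348
grip_force: 0.0
```

{"name": "jog_arm", "arguments": {
  "plan": [
    {"offset": [-0.068, -0.089, 0.03], "turn": [0, 0, 0], "jaw": 0.3},
    {"offset": [-0.068, -0.089, 0], "turn": [0, 0, 0], "jaw": 0.3},
    {"offset": [-0.068, -0.089, 0], "turn": [0, 0, 0], "jaw": 0.3},
    {"offset": [-0.068, -0.089, 0], "turn": [0, 0, 0], "jaw": 0.3},
    {"offset": [-0.068, -0.089, 0], "turn": [0, 0, 0], "jaw": 0.3},
    {"offset": [-0.068, -0.089, 0], "turn": [0, 0, 0], "jaw": 0.3},
    {"offset": [0, 0, 0], "turn": [0, 0, 0], "jaw": 0.3}
  ]
}}

```text
t: 5.02
eef_pos: [0.4634, -0.0087, 0.1697]
tool_rot: [-0.001, 0.697, 0.717, -0.001]
ft_force: [0.2, 0.6, 0.7]
opening: 0.35
grip_force: 0.0
```

```bash
python3 - <<'E'
from rig import *
import cv2
s=observe();print(s['eef_pos'])
a=camera('scene')['img'][150:270,200:430]
b=camera('wrist')['img']
a=cv2.resize(a,(640,334),interpolation=2)
cv2.imwrite('pics/p3.png',cv2.vconcat([a,cv2.resize(b,(640,400))])[::1,:,::-1][:,:, :] if 0 else cv2.resize(cv2.vconcat([a,b]),(500,573))[:,:,::-1])
E
```

```text
[ 0.46339785 -0.00872456  0.16974776]
```

View pics/p3.png

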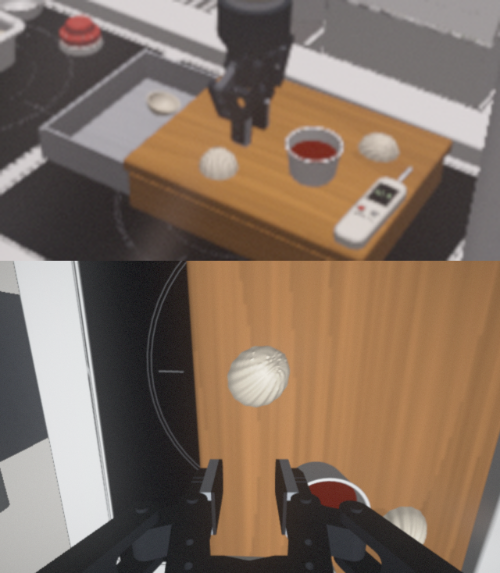

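Shell A lies in the tray at (163,102). In the wrist view shell C is ahead and centred between the fingers at (258,376), with the cup clear to the right. I'll lower behind C.

{"name": "jog_arm", "arguments": {
  "plan": [
    {"offset": [0.009, 0.009, -0.08], "turn": [0, 0, 0], "jaw": 0.3},
    {"offset": [0, 0, -0.08], "turn": [0, 0, 0], "jaw": 0.3},
    {"offset": [0, 0, -0.05], "turn": [0, 0, 0], "jaw": 0.3},
    {"offset": [0, 0, -0.019], "turn": [0, 0, 0], "jaw": 0.3},
    {"offset": [0, 0, 0], "turn": [0, 0, 0], "jaw": 0.3}
  ]
}}

```text
t: 5.53
eef_pos: [0.4694, -0.0022, 0.1006]
tool_rot: [-0.001, 0.696, 0.718, -0.0]
ft_force: [-0.4, 0.5, 0.6]
opening: 0.348
grip_force: 0.0
```

{"name": "jog_arm", "arguments": {
  "plan": [
    {"offset": [0.002, 0.02, 0], "turn": [0, 0, 0], "jaw": 0.3},
    {"offset": [0.006, 0.035, 0], "turn": [0, 0, 0], "jaw": 0.3},
    {"offset": [0.01, 0.05, 0], "turn": [0, 0, 0], "jaw": 0.3},
    {"offset": [0.01, 0.05, 0], "turn": [0, 0, 0], "jaw": 0.3},
    {"offset": [0.01, 0.05, 0], "turn": [0, 0, 0], "jaw": 0.3},
    {"offset": [0.01, 0.05, 0], "turn": [0, 0, 0], "jaw": 0.3},
    {"offset": [0.01, 0.05, 0], "turn": [0, 0, 0], "jaw": 0.3},
    {"offset": [0.01, 0.05, 0], "turn": [0, 0, 0], "jaw": 0.3},
    {"offset": [0.01, 0.05, 0], "turn": [0, 0, 0], "jaw": 0.3},
    {"offset": [0.01, 0.05, 0], "turn": [0, 0, 0], "jaw": 0.3}
  ]
}}

```text
t: 6.37
eef_pos: [0.4958, 0.1357, 0.1017]
tool_rot: [0.0, 0.696, 0.718, 0.0]
ft_force: [0.8, -1.0, -1.2]
opening: 0.348
grip_force: 0.0
```

{"name": "jog_arm", "arguments": {
  "plan": [
    {"offset": [0.01, 0.05, 0], "turn": [0, 0, 0], "jaw": 0.3},
    {"offset": [0, 0.03, 0], "turn": [0, 0, 0], "jaw": 0.3},
    {"offset": [0, 0, 0], "turn": [0, 0, 0], "jaw": 0.3},
    {"offset": [0, 0, 0.1], "turn": [0, 0, 0], "jaw": 0.3},
    {"offset": [0, 0, 0.1], "turn": [0, 0, 0], "jaw": 0.3},
    {"offset": [0, 0, 0.06], "turn": [0, 0, 0], "jaw": 0.3}
  ]
}}

```text
t: 6.87
eef_pos: [0.4989, 0.1577, 0.1818]
tool_rot: [0.001, 0.696, 0.718, 0.001]
ft_force: [0.3, -0.4, 0.2]
opening: 0.347
grip_force: 0.0
```

{"name": "jog_arm", "arguments": {
  "plan": [
    {"offset": [0.044, -0.127, 0], "turn": [0, 0, 0], "jaw": 1},
    {"offset": [0.044, -0.127, 0], "turn": [0, 0, 0], "jaw": 1},
    {"offset": [0.044, -0.127, 0], "turn": [0, 0, 0], "jaw": 1},
    {"offset": [0.044, -0.127, 0], "turn": [0, 0, 0], "jaw": 1},
    {"offset": [0.044, -0.127, 0], "turn": [0, 0, 0], "jaw": 1},
    {"offset": [0.044, -0.127, 0], "turn": [0, 0, 0], "jaw": 1},
    {"offset": [0.044, -0.127, 0], "turn": [0, 0, 0], "jaw": 1},
    {"offset": [0.044, -0.127, 0], "turn": [0, 0, 0], "jaw": 1},
    {"offset": [0, 0, 0], "turn": [0, 0, 0], "jaw": 1}
  ]
}}

```text
t: 7.62
eef_pos: [0.6051, -0.1534, 0.1793]
tool_rot: [0.001, 0.698, 0.717, -0.0]
ft_force: [0.6, 0.3, -1.0]
opening: 0.006
grip_force: 0.0
```

```bash
python3 - <<'E'
from rig import *
import cv2
from h import *
s=observe();print(s['eef_pos'],s['opening'])
k=camera('scene')
print('tip',proj(k,s['eef_pos']-[0,0,.022]))
a=k['img'][150:270,200:430]
b=camera('wrist')['img']
a=cv2.resize(a,(640,334),interpolation=2)
cv2.imwrite('pics/p4.png',cv2.resize(cv2.vconcat([a,b]),(500,573))[:,:,::-1])
E
```

```text
[ 0.60512478 -0.15342906  0.17931366] 0.005686562766932676
tip [396.76691655 200.88888811]
```

View pics/p4.png

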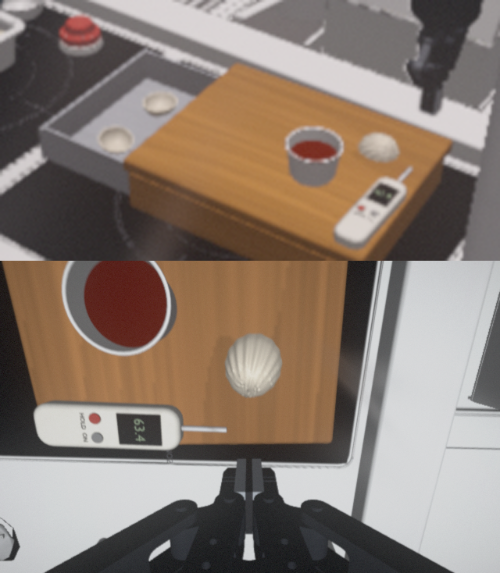

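Shells A and C are in the tray, at (160,103) and (115,140). Shell B is straight ahead of the closed fingers at (253,365), and the probe tip clears them just to the left. I'll lower and push.

{"name": "jog_arm", "arguments": {
  "plan": [
    {"offset": [0.008, 0.015, -0.09], "turn": [0, 0, 0], "jaw": 1},
    {"offset": [0, 0, -0.09], "turn": [0, 0, 0], "jaw": 1},
    {"offset": [0, 0, -0.05], "turn": [0, 0, 0], "jaw": 1},
    {"offset": [0, 0, -0.02], "turn": [0, 0, 0], "jaw": 1},
    {"offset": [0, 0, 0], "turn": [0, 0, 0], "jaw": 1}
  ]
}}

```text
t: 8.13
eef_pos: [0.6056, -0.1416, 0.1031]
tool_rot: [-0.001, 0.696, 0.718, -0.001]
ft_force: [-0.7, 0.0, -0.5]
opening: 0.002
grip_force: 0.0
```

{"name": "jog_arm", "arguments": {
  "plan": [
    {"offset": [0, 0.02, 0], "turn": [0, 0, 0], "jaw": 1},
    {"offset": [0, 0.04, 0], "turn": [0, 0, 0], "jaw": 1},
    {"offset": [0, 0.04, 0], "turn": [0, 0, 0], "jaw": 1},
    {"offset": [0, 0.02, 0], "turn": [0, 0, 0], "jaw": 1},
    {"offset": [0, -0.05, 0], "turn": [0, 0, 0], "jaw": 1},
    {"offset": [0, 0, 0], "turn": [0, 0, 0], "jaw": 0.3},
    {"offset": [0, 0, 0], "turn": [0, 0, 0], "jaw": 0.3},
    {"offset": [0, 0, 0], "turn": [0, 0, 0], "jaw": 0.3},
    {"offset": [0, 0, -0.008], "turn": [0, 0, 0], "jaw": 0.3},
    {"offset": [0, 0, 0], "turn": [0, 0, 0], "jaw": 0.3}
  ]
}}

```text
t: 8.97
eef_pos: [0.6062, -0.1216, 0.1013]
tool_rot: [-0.0, 0.696, 0.718, -0.0]
ft_force: [0.6, -1.2, 0.2]
opening: 0.352
grip_force: 0.0
```

```bash
python3 - <<'E'
from rig import *
import cv2
s=observe();print(s['eef_pos'],s['opening'])
a=camera('scene')['img'][150:270,200:430]
b=camera('wrist')['img']
a=cv2.resize(a,(640,334),interpolation=2)
cv2.imwrite('pics/p5.png',cv2.resize(cv2.vconcat([a,b]),(500,573))[:,:,::-1])
E
```

```text
[ 0.60619084 -0.12155872  0.10131068] 0.3522854453053851
```

View pics/p5.png

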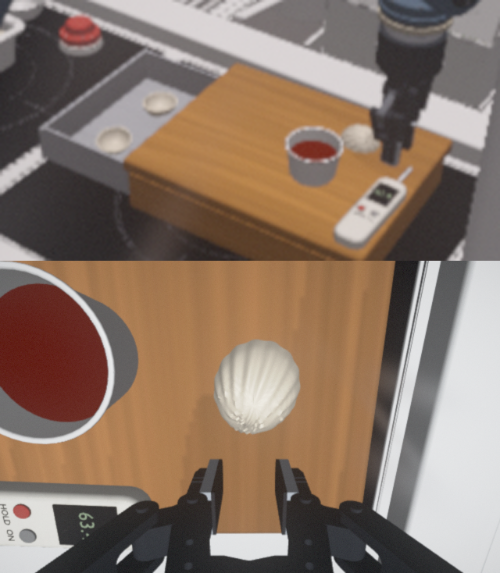

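B is centred ahead of the fingers at (257,386). The first stretch goes straight past the cup, and after it I'll angle towards the board's middle.

{"name": "jog_arm", "arguments": {
  "plan": [
    {"offset": [0, 0.02, 0], "turn": [0, 0, 0], "jaw": 0.3},
    {"offset": [0, 0.035, 0], "turn": [0, 0, 0], "jaw": 0.3},
    {"offset": [0, 0.05, 0], "turn": [0, 0, 0], "jaw": 0.3},
    {"offset": [0, 0.05, 0], "turn": [0, 0, 0], "jaw": 0.3},
    {"offset": [0, 0.05, 0], "turn": [0, 0, 0], "jaw": 0.3},
    {"offset": [0, 0.05, 0], "turn": [0, 0, 0], "jaw": 0.3},
    {"offset": [0, 0.05, 0], "turn": [0, 0, 0], "jaw": 0.3},
    {"offset": [0, 0.05, 0], "turn": [0, 0, 0], "jaw": 0.3},
    {"offset": [-0.01, 0.05, 0], "turn": [0, 0, 0], "jaw": 0.3},
    {"offset": [-0.016, 0.05, 0], "turn": [0, 0, 0], "jaw": 0.3}
  ]
}}

```text
t: 9.9
eef_pos: [0.5985, 0.0165, 0.1018]
tool_rot: [0.0, 0.696, 0.718, 0.0]
ft_force: [1.3, 0.1, 0.7]
opening: 0.35
grip_force: 0.2
```

{"name": "jog_arm", "arguments": {
  "plan": [
    {"offset": [-0.018, 0.05, 0], "turn": [0, 0, 0], "jaw": 0.3},
    {"offset": [-0.018, 0.05, 0], "turn": [0, 0, 0], "jaw": 0.3},
    {"offset": [-0.018, 0.05, 0], "turn": [0, 0, 0], "jaw": 0.3},
    {"offset": [-0.018, 0.05, 0], "turn": [0, 0, 0], "jaw": 0.3},
    {"offset": [-0.018, 0.05, 0], "turn": [0, 0, 0], "jaw": 0.3},
    {"offset": [-0.018, 0.05, 0], "turn": [0, 0, 0], "jaw": 0.3},
    {"offset": [-0.018, 0.05, 0], "turn": [0, 0, 0], "jaw": 0.3},
    {"offset": [-0.018, 0.05, 0], "turn": [0, 0, 0], "jaw": 0.3}
  ]
}}

```text
t: 10.57
eef_pos: [0.5545, 0.1362, 0.1018]
tool_rot: [-0.0, 0.696, 0.718, -0.0]
ft_force: [0.1, -0.2, 0.2]
opening: 0.347
grip_force: 0.0
```

{"name": "jog_arm", "arguments": {
  "plan": [
    {"offset": [-0.018, 0.05, 0], "turn": [0, 0, 0], "jaw": 0.3},
    {"offset": [0, 0.03, 0], "turn": [0, 0, 0], "jaw": 0.3},
    {"offset": [0, 0, 0], "turn": [0, 0, 0], "jaw": 0.3},
    {"offset": [0, 0, 0.1], "turn": [0, 0, 0], "jaw": 0.3},
    {"offset": [0, 0, 0.1], "turn": [0, 0, 0], "jaw": 0.3}
  ]
}}

```text
t: 10.98
eef_pos: [0.5492, 0.1584, 0.1612]
tool_rot: [-0.001, 0.696, 0.718, -0.002]
ft_force: [1.2, -0.7, 0.5]
opening: 0.348
grip_force: 0.0
```

{"name": "jog_arm", "arguments": {
  "plan": [
    {"offset": [-0.007, 0.13, 0], "turn": [0, 0, 0], "jaw": 0.3},
    {"offset": [-0.007, 0.13, 0], "turn": [0, 0, 0], "jaw": 0.3},
    {"offset": [-0.007, 0.13, 0], "turn": [0, 0, 0], "jaw": 0.3},
    {"offset": [-0.007, 0.13, 0], "turn": [0, 0, 0], "jaw": 0.3},
    {"offset": [0, 0, 0], "turn": [0, 0, 0], "jaw": 0.3}
  ]
}}

```text
t: 11.4
eef_pos: [0.541, 0.32, 0.1619]
tool_rot: [-0.0, 0.695, 0.719, 0.001]
ft_force: [0.6, 0.4, 0.1]
opening: 0.353
grip_force: 0.0
```

```bash
python3 - <<'E'
from rig import *
import cv2
s=observe();print(s['eef_pos'],s['opening'])
a=camera('scene')['img'][130:270,190:430]
b=camera('wrist')['img']
a=cv2.resize(a,(640,373),interpolation=2)
cv2.imwrite('pics/p6.png',cv2.resize(cv2.vconcat([a,b]),(490,590))[:,:,::-1])
E
```

```text
[0.54100651 0.31995528 0.16185501] 0.35325116276024104
```

View pics/p6.png

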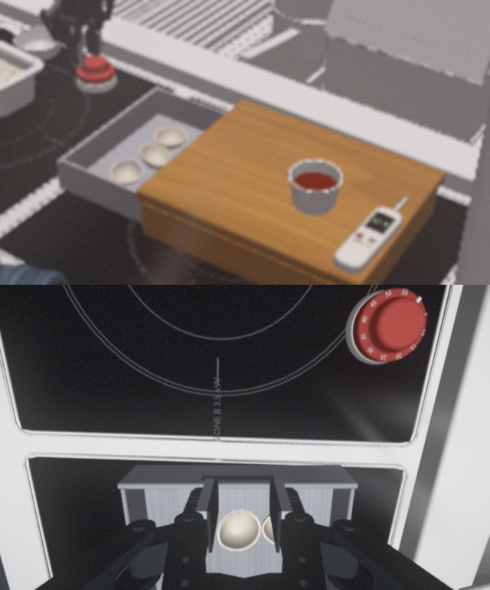

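All three shells lie flat, side by side in the tray, at (125,172), (155,155) and (170,136). I'll check the front panel's y from the wrist view, whose upper edge is at about row 465 in the picture.

```bash
python3 - <<'E'
from rig import *
import numpy as np
from scipy.spatial.transform import Rotation as R
s=observe();k=camera('wrist');T=k['tool_from_camera']
q=s['tool_rot'];Rw=R.from_quat([q[1],q[2],q[3],q[0]]).as_matrix()
o=Rw@T[:3,3]+s['eef_pos']
for u,v in [(313,236),(157,247),(465,240),(157,263),(465,263)]:
    d=Rw@T[:3,:3]@np.array([(u-k['cx'])/k['fx'],-(v-k['cy'])/k['fy'],-1])
    print(u,v,(o+d*(.056-o[2])/d[2]).round(4))
E
```

```text
313 236 [0.538  0.3003 0.056 ]
157 247 [0.4299 0.2886 0.056 ]
465 240 [0.643  0.3006 0.056 ]
157 263 [0.4286 0.2763 0.056 ]
465 263 [0.6457 0.2832 0.056 ]
```

{"name": "jog_arm", "arguments": {
  "plan": [
    {"offset": [-0.012, 0, -0.09], "turn": [0, 0, 0], "jaw": 0.3},
    {"offset": [0, 0, -0.1], "turn": [0, 0, 0], "jaw": 0.3},
    {"offset": [0, 0, -0.1], "turn": [0, 0, 0], "jaw": 0.3},
    {"offset": [0, 0, -0.05], "turn": [0, 0, 0], "jaw": 0.3},
    {"offset": [0, 0, 0], "turn": [0, 0, 0], "jaw": 0.3}
  ]
}}

```text
t: 11.97
eef_pos: [0.5367, 0.3122, 0.0563]
tool_rot: [-0.001, 0.697, 0.717, -0.003]
ft_force: [-0.4, -1.3, -0.8]
opening: 0.349
grip_force: 0.0
```

{"name": "jog_arm", "arguments": {
  "plan": [
    {"offset": [0, -0.03, 0], "turn": [0, 0, 0], "jaw": 0.3},
    {"offset": [0, -0.03, 0], "turn": [0, 0, 0], "jaw": 0.3},
    {"offset": [0, -0.03, 0], "turn": [0, 0, 0], "jaw": 0.3},
    {"offset": [0, -0.03, 0], "turn": [0, 0, 0], "jaw": 0.3},
    {"offset": [0.001, -0.03, 0], "turn": [0, 0, 0], "jaw": 0.3},
    {"offset": [0.001, -0.03, 0], "turn": [0, 0, 0], "jaw": 0.3}
  ]
}}

```text
t: 12.47
eef_pos: [0.5393, 0.26, 0.0608]
tool_rot: [0.0, 0.696, 0.718, 0.001]
ft_force: [1.6, 3.0, 1.6]
opening: 0.347
grip_force: 1.6
```

{"name": "jog_arm", "arguments": {
  "plan": [
    {"offset": [0.001, -0.03, 0], "turn": [0, 0, 0], "jaw": 0.3},
    {"offset": [0.001, -0.03, 0], "turn": [0, 0, 0], "jaw": 0.3},
    {"offset": [0.001, -0.03, 0], "turn": [0, 0, 0], "jaw": 0.3},
    {"offset": [0.001, -0.03, 0], "turn": [0, 0, 0], "jaw": 0.3},
    {"offset": [0.001, -0.03, 0], "turn": [0, 0, 0], "jaw": 0.3},
    {"offset": [0.001, -0.03, 0], "turn": [0, 0, 0], "jaw": 0.3},
    {"offset": [0.001, -0.03, 0], "turn": [0, 0, 0], "jaw": 0.3},
    {"offset": [0.001, -0.03, 0], "turn": [0, 0, 0], "jaw": 0.3},
    {"offset": [0.001, -0.03, 0], "turn": [0, 0, 0], "jaw": 0.3},
    {"offset": [0.001, -0.03, 0], "turn": [0, 0, 0], "jaw": 0.3}
  ]
}}

```text
t: 13.3
eef_pos: [0.5417, 0.17, 0.0598]
tool_rot: [0.0, 0.696, 0.718, 0.0]
ft_force: [2.8, 3.2, 1.2]
opening: 0.351
grip_force: 1.6
```

{"name": "jog_arm", "arguments": {
  "plan": [
    {"offset": [0, -0.015, 0], "turn": [0, 0, 0], "jaw": 0.3},
    {"offset": [0, -0.01, 0], "turn": [0, 0, 0], "jaw": 0.3},
    {"offset": [0, -0.01, 0], "turn": [0, 0, 0], "jaw": 0.3},
    {"offset": [0, 0, 0], "turn": [0, 0, 0], "jaw": 0.3}
  ]
}}

```text
t: 13.63
eef_pos: [0.5413, 0.1598, 0.0596]
tool_rot: [-0.0, 0.696, 0.718, -0.001]
ft_force: [-0.7, -0.4, 0.4]
opening: 0.344
grip_force: 0.0
```

{"name": "jog_arm", "arguments": {
  "plan": [
    {"offset": [0, -0.01, 0], "turn": [0, 0, 0], "jaw": 0.3},
    {"offset": [0, -0.008, 0], "turn": [0, 0, 0], "jaw": 0.3}
  ]
}}

```text
t: 13.8
eef_pos: [0.5413, 0.155, 0.0596]
tool_rot: [-0.0, 0.696, 0.718, -0.0]
ft_force: [0.7, 2.5, -0.7]
opening: 0.347
grip_force: 1.4
```

{"name": "jog_arm", "arguments": {
  "plan": [
    {"offset": [0, -0.008, 0], "turn": [0, 0, 0], "jaw": 0.3},
    {"offset": [0, -0.005, 0], "turn": [0, 0, 0], "jaw": 0.3}
  ]
}}

```text
t: 13.97
eef_pos: [0.5414, 0.1531, 0.0597]
tool_rot: [-0.001, 0.696, 0.718, 0.001]
ft_force: [-0.6, 32.1, -4.6]
opening: 0.357
grip_force: 1.3
```

The force rose to 32 N, so the tray is against its stop. I'll back away and check.

{"name": "jog_arm", "arguments": {
  "plan": [
    {"offset": [0, 0.03, 0], "turn": [0, 0, 0], "jaw": 0.3},
    {"offset": [0, 0.08, 0], "turn": [0, 0, 0], "jaw": 0.3},
    {"offset": [0, 0.1, 0], "turn": [0, 0, 0], "jaw": 0.3},
    {"offset": [0, 0, 0.1], "turn": [0, 0, 0], "jaw": 0.3},
    {"offset": [0, 0, 0.1], "turn": [0, 0, 0], "jaw": 0.3},
    {"offset": [0, 0, 0.1], "turn": [0, 0, 0], "jaw": 0.3},
    {"offset": [-0.05, 0.1, 0.05], "turn": [0, 0, 0], "jaw": 0.3},
    {"offset": [-0.05, 0.1, 0], "turn": [0, 0, 0], "jaw": 0.3},
    {"offset": [-0.05, 0.1, 0], "turn": [0, 0, 0], "jaw": 0.3},
    {"offset": [0, 0, 0], "turn": [0, 0, 0], "jaw": 0.3}
  ]
}}

```text
t: 14.8
eef_pos: [0.4943, 0.3077, 0.1651]
tool_rot: [-0.0, 0.695, 0.719, 0.0]
ft_force: [-0.3, -0.0, -0.4]
opening: 0.35
grip_force: 0.0
```

```bash
python3 - <<'E'
from rig import *
import cv2
a=cv2.resize(camera('scene')['img'][130:270,190:430],(480,280),interpolation=2)
b=cv2.resize(camera('top')['img'][140:290,180:430],(480,288),interpolation=2)
cv2.imwrite('pics/p7.png',cv2.vconcat([a,b])[:,:,::-1])
E
```

View pics/p7.png

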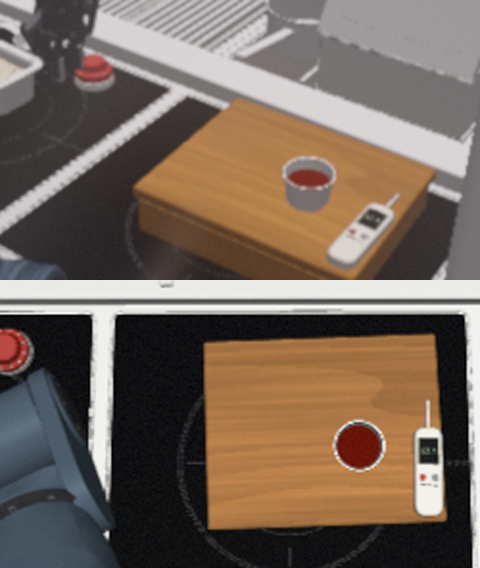

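The tray is flush with the board's left edge, at (205,343)–(208,528) in the lower half. The board holds only the cup and thermometer, both in place, and the arm is clear.

```bash
python3 -c "
from rig import *
print(hand_in())"
```

```text
the job is handed in; nothing more can be done
None
```

I swept all three shells into the tray, pushed it home to its stop with the cup and thermometer still in place on the board, and handed the job in; no verdict came back.

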